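# Clear the pestle and load the wood plug into the mortar

### The job

The pestle has been left lying across the mouth of the porcelain mortar. First lift it off and lay it down gently, lengthwise, inside the empty steel tray; then take the short round wood plug from the sample board (not the square block or the bar) and put it inside the mortar. Leave the mortar standing upright where it is.

Things in the scene. Friction and masses are not known exactly. Their poses are not given: they have to be found in the camera images.
- mortar: White porcelain mortar: a round bowl, loose, 0.7 kg, standing upright on the table. 65 mm high; at the rim 116 mm across outside and 104 mm inside, narrowing to about 64 mm inside at the floor, which is 10 mm above the table. Origin: centre of its underside, z up.
- pestle_mid (a point): White porcelain pestle, loose, up to 0.3 kg, lying level across the mortar's rim. Point: on its long axis at the centre of mass; x along it towards the head, z up. Handle: a square bar 20 x 20 mm, sides upright, from 105 mm behind the point to 54 mm ahead; then the round head, 32 mm across, 34 mm long. Lying on a floor it rests on the head and handle end, this point about 14 mm up.
- tray: Empty shallow steel tray with plain floor and low walls, fixed to the table beside the mortar, on the left or the right. 264 mm long (its x) by 134 mm wide (its y) by 16 mm high, walls and floor 4 mm thick. Origin: centre of its underside, z up.
- plug_mid (a point): Round wood plug, an upright cylinder 34 mm across, 44 mm high, loose, 0.03 kg. Point: its centre; x along the long side of the sample board, a fixed white slab 264 x 134 x 8 mm on the other side of the mortar from the tray. On it, in a row 85 mm apart along the long side, also a square wood block (34 x 34 x 44) and a wood bar (30 x 95 x 26, lying across the board).
Things that resemble listed ones, but are neither listed nor needed, are in the scene too. Leave any red look-alike of the part that bears plug_mid alone.

How it is judged (in metres and radians):
On the way, in this order (a step that is already met when the one before it is completed fails the run):
1. the pestle lies in the tray, released and at rest (x of pestle_mid in the frame of tray between -0.06 and 0.06 m and y of pestle_mid in the frame of tray between -0.055 and 0.055 m and z of pestle_mid in the frame of tray between 0 and 0.03 m and angle between pestle_mid's own x axis and vertical between 1.43 and 1.71 rad and angle between the x axis of pestle_mid and the x axis of tray, either way round below 0.45 rad and contact force between the fingers and pestle below 0.5 N and linear speed of pestle below 0.03 m/s), for 0.2 s.
2. the wood plug is inside the mortar, released (horizontal distance between plug_mid and mortar below 0.04 m and z of plug_mid in the frame of mortar between 0 and 0.058 m and contact force between the fingers and plug below 0.5 N and linear speed of plug below 0.03 m/s), for 0.2 s.
At the end, for the whole second after the job is handed in: Pestle flat (8 deg) and lengthwise (25 deg) in the tray, mid point within 60 mm along and 55 mm across of its centre, under 30 mm up; plug in the mortar, centre within 40 mm of its axis, under 58 mm up; mortar upright (8 deg), moved under 40 mm; both released and at rest (all of step 1 and all of step 2 and distance of mortar from where it was at the start of the episode below 0.04 m and angle between mortar's own z axis and vertical below 0.15 rad); the robot touches nothing.
It fails at once if the pestle is dropped: it falls freely onto the tray or table from more than about 30 mm (linear speed of pestle above 0.8 m/s and height (world z) of pestle_mid below 0.06 m and contact force between the fingers and pestle below 0.1 N).
It also fails if it takes over 54 s, if anything falls off the work surface, if the arm or the gripper's body presses on something with over 40 N, if the wrist force passes 120 N, or if a joint passes its speed limit or range.

### The arm

A 6-joint arm with a two-finger parallel gripper is mounted at the origin on the work surface. World frame = base frame: x ahead of the robot, y to its left, z up, the work surface at z = 0. Lengths are in mm, angles in rad, forces in N, time in s.
With the tool pointing down it reaches from about 350 to 775 mm from the base axis. Payload 7.3 kg.
Tool frame: the origin (TCP) lies on the front face of the gripper's body, between the roots of the fingers; the fingertips stand 66 mm ahead of it and the grasp point (between the pads) lies 47 mm ahead of it (bot.tcp_to_grasp is the z of the grasp point in the tool frame, in mm); z points along the fingers, y is the direction in which the jaws open and shut (so a half turn about z gives the same grasp; the last joint's range is limited). The gripper opens to 92 mm and grips with 3 to 60 N. Pads are 19 mm wide; open, the fingers measure 130 mm over their backs; the gripper's body (75 mm by 190 mm) begins 47 mm behind the grasp point.
Start: joints at [-1.354, 0.342, 1.524, -0, 1.275, -0.146], TCP at [186.341, -490.832, 292.241] pointing down, gripper open.
Joint ranges: [-2.53, 2.53], [-0.77, 2.02], [0.04, 2.7], [-1, 4.14], [0.28, 2.66], [-3.11, 3.11]. Speed limits (rad/s): [2.57, 2.57, 3.14, 3.14, 3.14, 3.14].

### API

Orientations are given as [roll, pitch, yaw] about the fixed x, y, z axes, in that order (R = Rz(yaw) Ry(pitch) Rx(roll)).
In Python, from plant import bot gives the robot as it stands.
- The arm moves only by the tool carry_out, never from a script. Its argument "deltas" is a list that holds one entry, the list of rows, each a list of 4 numbers: the shift along the tool's x, y, z in mm, then the turn about the tool's z in units of 5 degrees (1.0 is 5 degrees). A call has 1 to 20 rows; each row is the pose to reach, as a shift and turn from the pose commanded when the call began, along the tool's axes at that moment; what a row does not reach only later rows make up. A row lasts 1/10 s, in which the tool goes at most 50 mm and 8.59 degrees, less where a joint would pass 70% of its speed; a pose out of reach is approached as far as the arm can. A call with a gripper value outside its range is refused whole. "fingers" is the finger opening in mm, from 0 to 91.8, set as the call begins (left out, the last holds). The fingers move at their own pace and stop on an object; the grip force is fixed at half the most. Time passes only in rows, so rows that repeat a pose let the fingers close. It gives the time, the measured TCP pose, the force and the opening at its end, in the units of the state.
- bot.get_obs(): the state, without advancing time (a new reading comes with each control period).
- bot.capture(name): name is "side" or "top"; returns (picture, depth): 420x560x3 uint8, blue, green, red; 420x560 float32, mm along the optical axis (not along the pixel's ray), 0 where there is no reading.
- bot.camera_model(name): a dict with "K" (3x3 intrinsics, pixels), "camera_from_world" (4x4, takes a point from world to camera coordinates). Camera axes: x right, y down, z forward; pixel columns grow to the right and rows downward; lengths in mm; the calibration is good to about 2 mm. A picture is of the moment at which its call begins. camera_model takes no time and is no camera call.
- bot.close_job(): hands the job in, once; it reports no verdict.
The state is a dict: "time": time; "joint_positions": joint angles; "dq": joint speeds; "tau": joint torques, N m; "tool_pos": TCP position; "tcp_rot": TCP orientation; "contact_force": force on the tool from outside, world axes, zero at the start; "moment": the same for the moment, N m; "grip_width": finger opening in mm.
Only numpy, scipy, OpenCV 4.12 (cv2) and the standard library are available. Lean on these libraries where they do the work, as an engineer would, in place of code of your own. Each camera call takes 0.05 s, during which the arm holds its last target. There are 200 camera calls.

## Working session

There is one attempt and no reset: what is moved stays moved. The work goes in short steps, Python scripts to look and compute and a tool call to move; the robot and the scene stay as the last step left them, time stands still between calls to the robot, and variables do not carry over. Pictures are saved under pics/ and viewed, about 8 in all and at most 12, crops included, and the job is handed in when it is done.

Besides the shell and the picture viewer there is one more tool, called after "Call:" by a JSON object that holds its "api" and its "payload", one argument or row to a line. carry_out: Moves the arm, as the interface text tells. Its arguments: {"type":"object","properties":{"deltas":{"type":"array","items":{"type":"array","items":{"type":"array","items":{"type":"number"}}}},"fingers":{"type":"number"}},"required":["deltas"]}

```bash
mkdir -p pics
cat > h.py <<'E'
import numpy as np,cv2
from plant import bot
def cap(name,fn=None):
    p,d=bot.capture(name)
    if fn: cv2.imwrite('pics/'+fn,p)
    return p,d
def world(name,d):
    m=bot.camera_model(name);K=np.array(m['K']);T=np.linalg.inv(np.array(m['camera_from_world']))
    v,u=np.mgrid[:d.shape[0],:d.shape[1]]
    P=np.stack([(u-K[0,2])/K[0,0]*d,(v-K[1,2])/K[1,1]*d,d],-1)
    return P@T[:3,:3].T+T[:3,3]
E
python3 - <<'E'
from h import *
for n in('top','side'):
    p,d=cap(n,n+'1.png');W=world(n,d);np.save(n+'W.npy',W);np.save(n+'P.npy',p);np.save(n+'D.npy',d)
    print(n,bot.camera_model(n),(d>0).mean())
print(bot.get_obs())
E
```

```text
top {'K': array([[463.46075358,   0.        , 286.58871997],
       [  0.        , 463.46075358, 211.33553589],
       [  0.        ,   0.        ,   1.        ]]), 'camera_from_world': array([[ 1.21335741e-02, -9.99593742e-01,  2.57900588e-02,
        -4.07079588e+00],
       [-9.95443269e-01, -1.45147518e-02, -9.42444682e-02,
         4.63010775e+02],
       [ 9.45805169e-02, -2.45290182e-02, -9.95214978e-01,
         9.69427667e+02],
       [ 0.00000000e+00,  0.00000000e+00,  0.00000000e+00,
         1.00000000e+00]])} 0.996062925170068
side {'K': array([[537.54015957,   0.        , 291.25883664],
       [  0.        , 537.54015957, 219.14646324],
       [  0.        ,   0.        ,   1.        ]]), 'camera_from_world': array([[-9.74198435e-01, -2.25630831e-01,  5.30438689e-03,
         4.25727974e+02],
       [-1.42214073e-01,  5.95443881e-01, -7.90709645e-01,
         1.08822880e+02],
       [ 1.75250010e-01, -7.71062457e-01, -6.12168376e-01,
         1.20603024e+03],
       [ 0.00000000e+00,  0.00000000e+00,  0.00000000e+00,
         1.00000000e+00]])} 0.9960969387755102
{'time': 0.1, 'joint_positions': array([-1.35398490e+00,  3.42646054e-01,  1.52492806e+00,  1.84570729e-06,
        1.27541061e+00, -1.45998245e-01]), 'dq': array([ 0.00170516, -0.00252579, -0.00217525, -0.00060557, -0.00085238,
        0.00018665]), 'tau': array([ 1.57555965e-03, -4.32004416e+01, -2.44694871e+01,  7.18942448e-02,
        5.26432588e-02, -2.73956039e-05]), 'tool_pos': array([ 186.28505834, -490.53986942,  291.61574063]), 'tcp_rot': array([-3.14021565e+00, -2.04264711e-04,  3.62808996e-01]), 'contact_force': array([-0.37449712, -0.40021346,  0.32804462]), 'moment': array([ 0.01691794, -0.0101312 , -0.01190978]), 'grip_width': 91.92218474794174}
```

View pics/top1.png

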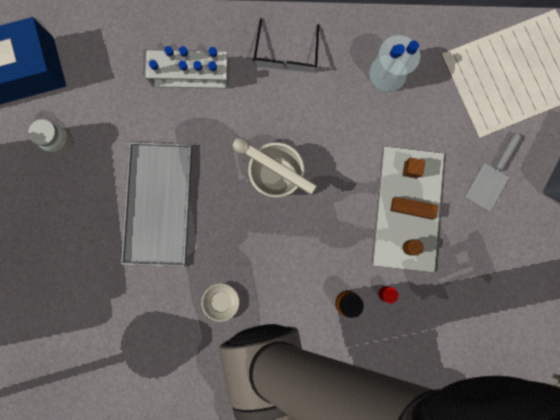

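View pics/side1.png

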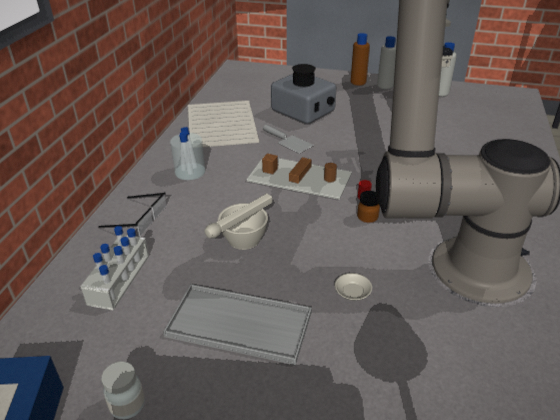

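The top view shows the mortar at (276,170) and the pestle from its head (240,145) to its handle end (312,188). The tray is at (158,203), the board at (410,208) and the plug at (414,247). The red look-alike is at (390,295). The side view agrees.

Run:
```python
from h import *
W=np.load('topW.npy');p=np.load('topP.npy')
hsv=cv2.cvtColor(p,cv2.COLOR_BGR2HSV)
def roi(u0,v0,u1,v1):
    m=np.zeros(W.shape[:2],bool);m[v0:v1,u0:u1]=1;return m
# table offset
print('table z',np.median(W[90:130,330:360,2]),np.median(W[280:330,260:320,2]))
# pestle: highest part above rim
R=roi(225,125,330,205);z=W[...,2]
q=W[R&(z>70)];print('mortar/pestle z pct',np.percentile(q[:,2],[5,25,50,75,95,99]),len(q))
# handle: z>78
q=W[R&(z>75)].astype(np.float32)
(c,s,a)=cv2.minAreaRect(q[:,:2].copy());print('pestle rect',c,s,a)
b=cv2.boxPoints((c,s,a));print(b)
c0=q[:,:2].mean(0);u,sv,vt=np.linalg.svd(q[:,:2]-c0,full_matrices=False);ax=vt[0];
hd=W[145,240,:2]; ax=ax*np.sign((hd-c0)@ax); t=(q[:,:2]-c0)@ax;n=(q[:,:2]-c0)@[-ax[1],ax[0]]
print('axis',ax,np.degrees(np.arctan2(ax[1],ax[0])),'c0',c0,'t',t.min(),t.max())
for k in np.arange(-110,111,20):
    m=abs(t-k)<6
    if m.any():print(k,m.sum(),n[m].min().round(),n[m].max().round(),np.percentile(q[m,2],90).round(1))
# mortar rim
q=W[R&(z>58)&(z<70)].astype(np.float32);print('rim',cv2.minEnclosingCircle(q[:,:2].copy()))
# tray walls
q=W[roi(110,130,205,280)&(z>10)&(z<25)].astype(np.float32);print('tray',cv2.minAreaRect(q[:,:2].copy()),len(q))
q=W[roi(135,160,180,250)];print('floor',np.median(q[:,2]))
# board, wood
q=W[roi(365,135,455,280)&(z>4)&(z<14)].astype(np.float32);print('board',cv2.minAreaRect(q[:,:2].copy()))
for nm,r in dict(plug=(395,232,432,262),bar=(385,190,445,225),block=(395,152,435,182)).items():
    q=W[roi(*r)&(z>20)];zt=np.percentile(q[:,2],90);q=q[q[:,2]>zt-5].astype(np.float32)
    print(nm,zt,cv2.minAreaRect(q[:,:2].copy()),q.mean(0),len(q))
```

```text
table z -0.14788420846417694 -0.09440745296632258
mortar/pestle z pct [  77.2578286    82.93723548   84.49360904   86.1408407    91.20353654
 1008.53012479] 1080
pestle rect (508.41729736328125, 14.353202819824219) (248.56729125976562, 127.49600982666016) 22.194114685058594
[[369.26135    26.43047  ]
 [417.42242   -91.619286 ]
 [647.57324     2.2759361]
 [599.4122    120.32569  ]]
axis [0.67726189 0.73574203] 47.369953977761 c0 [544.849     33.641922] t -124.22458040600509 95.90376498566002
-90 39 -34.0 -15.0 86.2
-70 61 -32.0 -10.0 86.7
-50 61 -27.0 -6.0 86.4
-30 63 -23.0 -2.0 86.9
-10 59 -19.0 2.0 86.3
10 62 -14.0 6.0 86.8
30 64 -11.0 11.0 86.7
50 58 -7.0 15.0 86.4
70 87 -5.0 25.0 89.9
90 56 -4.0 24.0 89.6
rim ((541.0556030273438, 21.30898094177246), 63.80112075805664)
tray ((477.14593505859375, 281.625244140625), (135.4266815185547, 264.3086242675781), 88.74601745605469) 825
floor 3.60819391989196
board ((479.37640380859375, -268.2550354003906), (194.48170471191406, 316.5658874511719), 89.34385681152344)
plug 53.722264102334165 ((372.4775695800781, -128.61602783203125), (32.81186294555664, 308.41925048828125), 7.2610249519348145) [ 389.47473 -260.45303   65.78806] 206
bar 36.25531517675945 ((442.5208740234375, -142.01043701171875), (62.47392272949219, 362.0140380859375), 13.714244842529297) [ 472.7843  -266.45557   49.08089] 586
block 54.06755051272661 ((478.6454772949219, -125.56451416015625), (40.836578369140625, 372.2924499511719), 29.48118782043457) [ 555.9434  -262.56964   71.23946] 248
```

Run:
```python
from h import *
W=np.load('topW.npy');z=W[...,2]
def roi(u0,v0,u1,v1):
    m=np.zeros(W.shape[:2],bool);m[v0:v1,u0:u1]=1;return m
R=roi(225,125,330,205)
q=W[R&(z>78)&(z<100)].astype(np.float32)
c0=q[:,:2].mean(0);ax=np.linalg.svd(q[:,:2]-c0,full_matrices=False)[2][0]
ax=ax*np.sign((W[145,240,:2]-c0)@ax);t=(q[:,:2]-c0)@ax
h=q[(t<t.max()-45)][:,:2];c0=h.mean(0);ax2=np.linalg.svd(h-c0,full_matrices=False)[2][0];ax=ax2*np.sign(ax2@ax)
t=(q[:,:2]-c0)@ax;n=(q[:,:2]-c0)@[-ax[1],ax[0]]
print('axis deg',np.degrees(np.arctan2(ax[1],ax[0])),ax,'t',t.min(),t.max(),'mid',c0+ax*(t.max()-88),c0+ax*(t.min()+105))
for k in np.arange(-90,131,20):
    m=abs(t-k)<6
    if m.any():print(k,m.sum(),n[m].min().round(),n[m].max().round(),np.percentile(q[m,2],[50,90]).round(1))
q=W[R&(z>60)&(z<70)].astype(np.float32);print('rim',cv2.minEnclosingCircle(q[:,:2].copy()))
q=W[roi(365,135,455,280)&(z>4)&(z<14)].astype(np.float32);print('board',cv2.minAreaRect(q[:,:2].copy()))
for nm,r in dict(plug=(395,232,432,262),bar=(385,190,445,225),block=(395,152,435,182)).items():
    q=W[roi(*r)&(z>20)&(z<70)];zt=np.percentile(q[:,2],90);q=q[q[:,2]>zt-4].astype(np.float32)
    print(nm,zt,cv2.minAreaRect(q[:,:2].copy()),q.mean(0),len(q))
```

```text
axis deg 58.92648097221223 [0.51613754 0.85650575] t -71.93255844101486 117.89812213514779 mid [553.59450709  36.4577709 ] [555.23031182  39.17231122]
-70 39 -10.0 9.0 [84.5 86.2]
-50 59 -11.0 9.0 [84.2 86.5]
-30 60 -11.0 9.0 [84.4 86.4]
-10 58 -10.0 9.0 [84.2 87. ]
10 60 -11.0 10.0 [84.5 86.3]
30 59 -10.0 9.0 [84.6 86.4]
50 57 -10.0 9.0 [84.2 86.5]
70 58 -10.0 10.0 [84.2 86.1]
90 72 -14.0 12.0 [85.  89.2]
110 75 -15.0 15.0 [87.3 90.2]
rim ((541.0556030273438, 21.30898094177246), 63.80112075805664)
board ((479.37640380859375, -268.2550354003906), (194.48170471191406, 316.5658874511719), 89.34385681152344)
plug 53.59333918428058 ((389.6729736328125, -264.9762268066406), (31.91900634765625, 33.12150573730469), 12.086493492126465) [ 389.86087  -264.9818     52.089424] 187
bar 36.13323519909018 ((474.2947692871094, -270.9764099121094), (93.83112335205078, 30.35296058654785), 78.97159576416016) [ 474.5712   -270.8155     34.364384] 521
block 53.859224622393526 ((560.0966796875, -268.7542419433594), (34.216705322265625, 34.211605072021484), 79.80522155761719) [ 559.7584   -268.44266    52.190353] 222
```

```bash
cat >> h.py <<'E'
def go(x,y,z,yaw):  # delta to target TCP in tool axes, turn units
    o=bot.get_obs();from scipy.spatial.transform import Rotation as R
    r=R.from_euler('xyz',o['tcp_rot']);d=r.inv().apply(np.array([x,y,z])-o['tool_pos'])
    a=np.degrees(yaw*np.pi/180-o['tcp_rot'][2]);a=(a+180)%360-180
    print('t',o['time'],'delta',d.round(1),'turn',round(-a/5,2),'pos',o['tool_pos'].round(1),'grip',round(o['grip_width'],1),'F',o['contact_force'].round(1))
E
python3 -c "
from h import *
go(552.3,34.4,200,58.9)"
```

```text
t 0.1 delta [ 528.5 -360.7   92.2] turn -7.62 pos [ 186.3 -490.5  291.6] grip 91.9 F [-0.4 -0.4  0.3]
```

Call:
{"api": "carry_out", "payload": {
  "deltas": [
    [[10, -7, 0, -0.2], [35, -24, 2, -0.5], [75, -51, 5, -1.1], [120, -82, 10, -1.8], [165, -113, 16, -2.4], [210, -143, 22, -3.0], [255, -174, 30, -3.7], [300, -205, 38, -4.3], [345, -235, 46, -5.0], [390, -266, 56, -5.6], [430, -293, 66, -6.2], [465, -317, 76, -6.7], [495, -338, 84, -7.1], [515, -351, 90, -7.4], [526, -359, 92, -7.6], [528.5, -360.7, 92.2, -7.6], [528.5, -360.7, 92.2, -7.6], [528.5, -360.7, 92.2, -7.6]]
  ],
  "fingers": 42
}}

```text
time: 1.9
tool_pos: [551.9, 32.8, 200.5]
tcp_rot: [3.141, 0.0, 1.024]
contact_force: [0.7, 0.4, 0.9]
grip_width: 41.9
```

```bash
python3 -c "
from h import *
go(552.3,34.4,128,58.9)
p,d=cap('side');p=cv2.resize(p[120:300,140:340],None,fx=3,fy=3);cv2.imwrite('pics/s2.png',p)"
```

```text
t 1.9 delta [ 1.6 -0.5 72.5] turn -0.04 pos [551.9  32.8 200.5] grip 41.9 F [0.7 0.4 0.9]
```

View pics/s2.png

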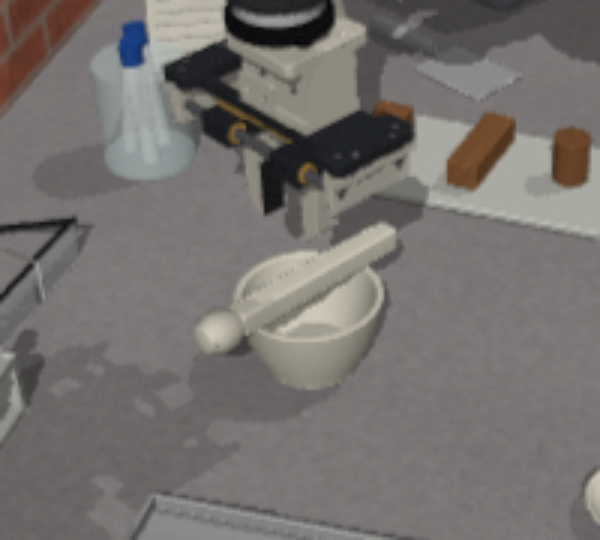

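The open jaws (about (290,200) in the crop) hang above the pestle handle, with the jaw direction across it. I'll go down.

Call:
{"api": "carry_out", "payload": {
  "deltas": [
    [[1, 0, 15, 0], [1.6, -0.5, 35, 0], [1.6, -0.5, 52, 0], [1.6, -0.5, 64, 0], [1.6, -0.5, 70, 0], [1.6, -0.5, 72.5, 0], [1.6, -0.5, 72.5, 0], [1.6, -0.5, 72.5, 0]]
  ]
}}

```text
time: 2.75
tool_pos: [553.2, 35.5, 128.2]
tcp_rot: [3.14, -0.001, 1.026]
contact_force: [0.4, 0.5, -0.7]
grip_width: 41.9
```

Call:
{"api": "carry_out", "payload": {
  "deltas": [
    [[0, 0, 0, 0], [0, 0, 0, 0], [0, 0, 0, 0], [0, 0, 0, 0], [0, 0, 0, 0], [0, 0, 0, 0]]
  ],
  "fingers": 10
}}

```text
time: 3.35
tool_pos: [553.1, 35.5, 127.8]
tcp_rot: [3.141, -0.0, 1.026]
contact_force: [0.5, 0.3, 3.1]
grip_width: 19.4
```

Gripped at 19.4 mm. I'll lift slowly.

Call:
{"api": "carry_out", "payload": {
  "deltas": [
    [[0, 0, -3, 0], [0, 0, -8, 0], [0, 0, -16, 0], [0, 0, -26, 0], [0, 0, -38, 0], [0, 0, -50, 0], [0, 0, -58, 0], [0, 0, -60, 0], [0, 0, -60, 0], [0, 0, -60, 0]]
  ]
}}

```text
time: 4.35
tool_pos: [552.6, 35.6, 187.1]
tcp_rot: [-3.141, 0.0, 1.026]
contact_force: [0.4, 0.3, -3.1]
grip_width: 19.7
```

```bash
python3 -c "
from h import *
go(477,282,170,-1.3)
p,d=cap('side');cv2.imwrite('pics/s3.png',cv2.resize(p[120:300,140:340],None,fx=3,fy=3))
W=world('top',cap('top')[1]);z=W[...,2]
o=bot.get_obs();c=o['tool_pos'];a=o['tcp_rot'][2];ax=np.array([np.cos(a),np.sin(a)])
t=(W[...,:2]-c[:2])@ax;n=(W[...,:2]-c[:2])@[-ax[1],ax[0]]
for lo,hi in((-120,-95),(-95,-70),(-70,-40),(40,55),(60,92)):
    m=(t>lo)&(t<hi)&(abs(n)<20)&(z>110)&(z<175)
    if m.any():print(lo,hi,m.sum(),t[m].min().round(),t[m].max().round(),n[m].mean().round(1),np.percentile(z[m],[25,50,90]).round(1))
"
```

```text
t 4.35 delta [ 171.6 -192.3   17.2] turn 12.02 pos [552.6  35.6 187.1] grip 19.7 F [ 0.4  0.3 -3.1]
-120 -95 2 -100.0 -99.0 -7.5 [141.8 142.4 143.3]
-70 -40 71 -56.0 -40.0 1.2 [143.1 143.8 146. ]
60 92 55 64.0 81.0 11.3 [141.3 144.7 149.2]
```

View pics/s3.png

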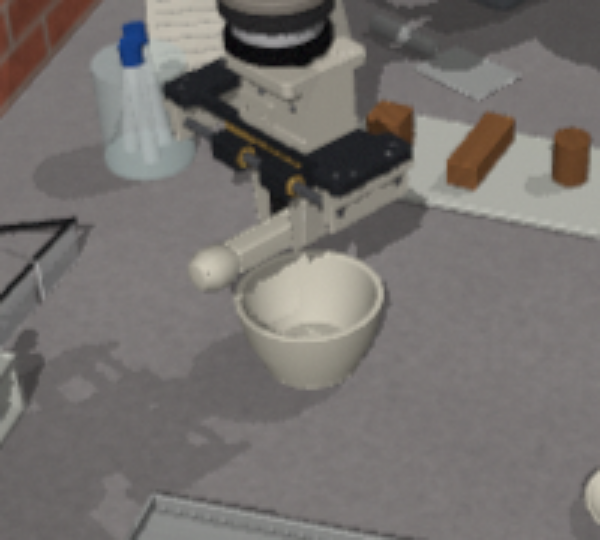

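The pestle hangs level: the head is at (210,268) in the crop and the grip is at (300,225). Next it goes over the tray.

Call:
{"api": "carry_out", "payload": {
  "deltas": [
    [[5, -6, 0, 0.3], [16, -18, 0, 1.0], [32, -36, 0, 2.2], [50, -57, 0, 3.5], [68, -78, 0, 4.8], [86, -99, 0, 6.1], [104, -120, 0, 7.4], [122, -140, 5, 8.7], [138, -158, 12, 9.8], [152, -174, 20, 10.8], [162, -186, 30, 11.5], [168, -193, 40, 11.9], [170, -195, 50, 12.0], [170, -195, 58, 12.0], [170, -195, 64, 12.0], [170, -195, 67, 12.0], [170, -195, 67, 12.0], [170, -195, 67, 12.0]]
  ]
}}

```text
time: 6.25
tool_pos: [474.5, 281.8, 120.8]
tcp_rot: [-3.141, -0.001, -0.022]
contact_force: [1.4, 0.7, -2.1]
grip_width: 20.1
```

```bash
python3 -c "
from h import *
go(474,282,74,-1.3)
p,d=cap('top');cv2.imwrite('pics/t4.png',cv2.resize(p[100:300,80:340],None,fx=3,fy=3))
W=world('top',d);z=W[...,2]
o=bot.get_obs();c=o['tool_pos'];a=o['tcp_rot'][2];ax=np.array([np.cos(a),np.sin(a)])
t=(W[...,:2]-c[:2])@ax;n=(W[...,:2]-c[:2])@[-ax[1],ax[0]]
for lo,hi in((-120,-80),(-80,-60),(-60,-40),(40,55),(60,95)):
    m=(t>lo)&(t<hi)&(abs(n)<20)&(z>45)&(z<110)
    if m.any():print(lo,hi,m.sum(),t[m].min().round(),t[m].max().round(),n[m].mean().round(1),np.percentile(z[m],[25,50,90]).round(1))
# mortar rim now clear
v,u=np.mgrid[:420,:560];q=W[(u>225)&(u<330)&(v>125)&(v<215)&(z>61)&(z<68)].astype(np.float32);print('rim',cv2.minEnclosingCircle(q[:,:2].copy()),cv2.fitEllipse(q[:,:2].copy()))
"
```

```text
t 6.25 delta [-0.6 -0.2 46.8] turn 0.01 pos [474.5 281.8 120.8] grip 20.1 F [ 1.4  0.7 -2.1]
-120 -80 1 -82.0 -82.0 -10.9 [70.3 70.3 70.3]
-80 -60 35 -80.0 -60.0 -8.9 [67.6 73.3 78. ]
-60 -40 83 -60.0 -40.0 -5.2 [75.  76.7 79.1]
40 55 55 40.0 55.0 -0.7 [75.5 77.2 79.4]
60 95 207 60.0 88.0 -2.9 [76.5 79.3 83.5]
rim ((545.2781372070312, 26.684940338134766), 57.37660598754883) ((545.0100708007812, 26.56249237060547), (108.36346435546875, 108.73680877685547), 151.03053283691406)
```

View pics/t4.png

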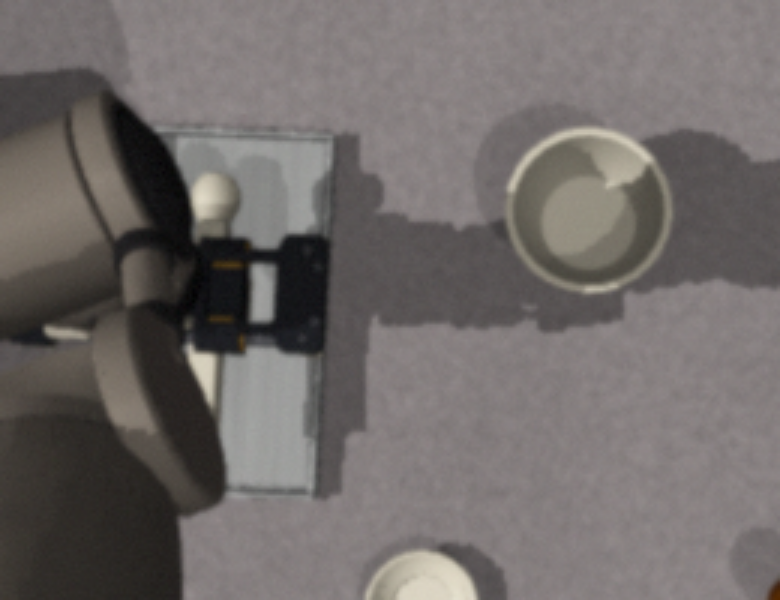

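The pestle's head is at (215,198) in the crop, lengthwise over the tray, and parallax shifts it slightly. The mortar at (590,210) is clear and upright. I'll lower it gently.

Call:
{"api": "carry_out", "payload": {
  "deltas": [
    [[0, 0, 6, 0], [0, 0, 16, 0], [0, 0, 26, 0], [0, 0, 34, 0], [0, 0, 40, 0], [0, 0, 44, 0], [0, 0, 46, 0], [0, 0, 47, 0], [0, 0, 48, 0], [0, 0, 48, 0], [0, 0, 48, 0]]
  ]
}}

```text
time: 7.4
tool_pos: [474.3, 282.1, 72.8]
tcp_rot: [-3.141, -0.001, -0.021]
contact_force: [-0.0, 0.7, -3.3]
grip_width: 19.6
```

Call:
{"api": "carry_out", "payload": {
  "deltas": [
    [[0, 0, 0.5, 0], [0, 0, 1, 0], [0, 0, 1.5, 0], [0, 0, 1.5, 0], [0, 0, 1.5, 0]]
  ]
}}

```text
time: 7.9
tool_pos: [474.1, 282.1, 71.2]
tcp_rot: [-3.142, -0.0, -0.021]
contact_force: [-2.8, -0.2, 3.3]
grip_width: 19.7
```

Call:
{"api": "carry_out", "payload": {
  "deltas": [
    [[0, 0, 0, 0], [0, 0, 0, 0], [0, 0, 0, 0], [0, 0, 0, 0], [0, 0, 0, 0], [0, 0, 0, 0]]
  ],
  "fingers": 44
}}

```text
time: 8.5
tool_pos: [474.2, 282.0, 70.9]
tcp_rot: [3.142, -0.0, -0.021]
contact_force: [-0.9, 0.5, -0.2]
grip_width: 44.1
```

Call:
{"api": "carry_out", "payload": {
  "deltas": [
    [[0, 0, -3, 0], [0, 0, -12, 0], [0, 0, -28, 0], [0, 0, -50, 0], [0, 0, -75, 0], [0, 0, -100, 0], [0, 0, -120, 0], [0, 0, -128, 0], [0, 0, -130, 0], [0, 0, -130, 0]]
  ]
}}

```text
time: 9.5
tool_pos: [473.9, 281.9, 200.6]
tcp_rot: [3.141, 0.001, -0.021]
contact_force: [-0.1, 0.0, 0.2]
grip_width: 43.8
```

```bash
python3 -c "
from h import *
go(390,-265,180,-1.3)
p,d=cap('side');cv2.imwrite('pics/s5.png',p)
print(bot.get_obs()['joint_positions'].round(2))"
```

```text
t 9.5 delta [-72.3 548.5  20.9] turn 0.02 pos [473.9 281.9 200.6] grip 43.8 F [-0.1  0.   0.2]
[ 0.4   0.48  1.58 -0.    1.08  1.99]
```

View pics/s5.png

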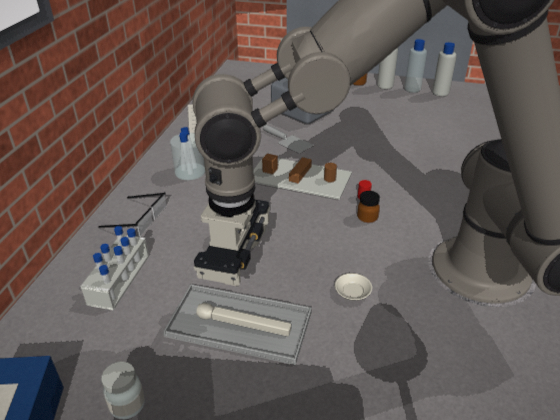

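The pestle lies lengthwise in the tray, from its head (205,311) to its end (290,327), and the arm is clear. Next is the plug at (330,172).

Call:
{"api": "carry_out", "payload": {
  "deltas": [
    [[-2, 12, 0, 0], [-5, 36, 0, 0], [-10, 76, 0, 0], [-16, 122, 0, 0], [-22, 168, 0, 0], [-28, 214, 0, 0], [-34, 260, 0, 0], [-40, 306, 0, 0], [-46, 352, 0, 0], [-52, 398, 4, 0], [-58, 442, 8, 0], [-63, 482, 12, 0], [-68, 515, 16, 0], [-71, 538, 20, 0], [-72, 547, 21, 0], [-72.3, 548.5, 21, 0], [-72.3, 548.5, 21, 0], [-72.3, 548.5, 21, 0]]
  ],
  "fingers": 64
}}

```text
time: 11.35
tool_pos: [390.4, -263.7, 180.1]
tcp_rot: [-3.141, 0.0, -0.02]
contact_force: [0.1, -0.2, -0.3]
grip_width: 64.0
```

```bash
python3 -c "
from h import *
go(390,-265,92,-1.3)
p,d=cap('side');cv2.imwrite('pics/s6.png',cv2.resize(p[80:240,220:420],None,fx=3,fy=3))"
```

```text
t 11.35 delta [-0.3  1.3 88.1] turn 0.03 pos [ 390.4 -263.7  180.1] grip 64.0 F [ 0.1 -0.2 -0.3]
```

View pics/s6.png

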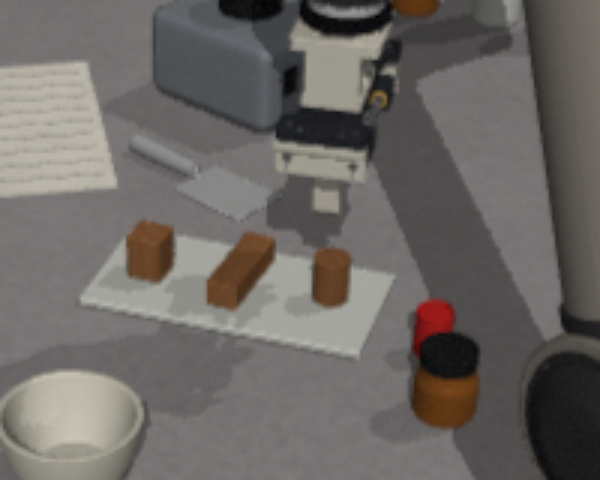

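The fingers (325,195) hang directly above the plug (331,277), and the red look-alike (433,325) and the bottle are clear.

Call:
{"api": "carry_out", "payload": {
  "deltas": [
    [[0, 1, 15, 0], [0, 1, 35, 0], [0, 1, 55, 0], [0, 1, 70, 0], [0, 1, 80, 0], [0, 1, 86, 0], [0, 1, 88, 0], [0, 1, 88, 0], [0, 1, 88, 0]]
  ]
}}

```text
time: 12.3
tool_pos: [390.5, -266.0, 92.6]
tcp_rot: [3.141, -0.001, -0.021]
contact_force: [-0.2, 0.0, 0.6]
grip_width: 63.9
```

Call:
{"api": "carry_out", "payload": {
  "deltas": [
    [[0, 0, 0, 0], [0, 0, 0, 0], [0, 0, 0, 0], [0, 0, 0, 0], [0, 0, 0, 0], [0, 0, 0, 0], [0, 0, 0, 0]]
  ],
  "fingers": 26
}}

```text
time: 13.0
tool_pos: [390.3, -265.9, 92.1]
tcp_rot: [3.141, -0.0, -0.021]
contact_force: [-0.1, 0.5, 1.7]
grip_width: 33.4
```

Call:
{"api": "carry_out", "payload": {
  "deltas": [
    [[0, 0, -3, 0], [0, 0, -10, 0], [0, 0, -25, 0], [0, 0, -45, 0], [0, 0, -65, 0], [0, 0, -82, 0], [0, 0, -95, 0], [0, 0, -100, 0], [0, 0, -100, 0]]
  ]
}}

```text
time: 13.9
tool_pos: [390.4, -266.0, 192.7]
tcp_rot: [3.14, -0.001, -0.021]
contact_force: [-0.3, 0.7, -1.2]
grip_width: 33.4
```

```bash
python3 -c "
from h import *
go(545,26.6,190,-1.3)"
```

```text
t 13.9 delta [ 148.4 -295.8    2.6] turn 0.02 pos [ 390.4 -266.   192.7] grip 33.4 F [-0.3  0.7 -1.2]
```

Call:
{"api": "carry_out", "payload": {
  "deltas": [
    [[5, -10, 0, 0], [16, -32, 0, 0], [34, -68, 0, 0], [54, -108, 0, 0], [74, -148, 0, 0], [94, -188, 0, 0], [114, -228, 0, 0], [130, -260, 0, 0], [142, -283, 0, 0], [147, -293, 2, 0], [148.5, -296, 2.5, 0], [148.5, -296, 2.5, 0], [148.5, -296, 2.5, 0]]
  ]
}}

```text
time: 15.2
tool_pos: [544.5, 26.0, 189.3]
tcp_rot: [3.141, 0.001, -0.022]
contact_force: [0.7, 0.1, -0.1]
grip_width: 33.4
```

```bash
python3 -c "
from h import *
go(545,26.6,106,-1.3)
p,d=cap('side');cv2.imwrite('pics/s7.png',cv2.resize(p[120:300,140:340],None,fx=3,fy=3))"
```

```text
t 15.2 delta [ 0.6 -0.7 83.3] turn 0.0 pos [544.5  26.  189.3] grip 33.4 F [ 0.7  0.1 -0.1]
```

View pics/s7.png

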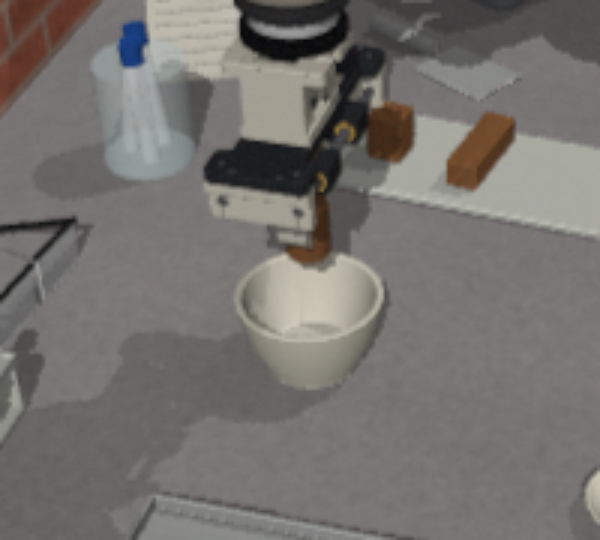

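The gripped plug (310,235) is centred over the mortar mouth (310,295). I'll lower it in.

Call:
{"api": "carry_out", "payload": {
  "deltas": [
    [[0.5, -0.5, 12, 0], [0.5, -0.5, 30, 0], [0.5, -0.5, 48, 0], [0.5, -0.5, 62, 0], [0.5, -0.5, 73, 0], [0.5, -0.5, 80, 0], [0.5, -0.5, 83, 0], [0.5, -0.5, 83, 0], [0.5, -0.5, 83, 0]]
  ]
}}

```text
time: 16.15
tool_pos: [545.8, 27.4, 107.0]
tcp_rot: [3.141, -0.001, -0.021]
contact_force: [-0.8, -0.8, -0.1]
grip_width: 33.3
```

Call:
{"api": "carry_out", "payload": {
  "deltas": [
    [[0, 0, 0, 0], [0, 0, 0, 0], [0, 0, 0, 0], [0, 0, 0, 0], [0, 0, 0, 0]]
  ],
  "fingers": 42
}}

```text
time: 16.65
tool_pos: [545.5, 27.5, 106.6]
tcp_rot: [3.142, -0.0, -0.021]
contact_force: [0.1, -0.2, -0.9]
grip_width: 41.4
```

Call:
{"api": "carry_out", "payload": {
  "deltas": [
    [[0, 0, -3, 0], [0, 0, -12, 0], [0, 0, -30, 0], [0, 0, -55, 0], [0, 0, -80, 0], [-10, 25, -105, 0], [-30, 60, -120, 0], [-50, 105, -125, 0], [-70, 150, -125, 0], [-90, 195, -125, 0], [-100, 220, -125, 0], [-100, 230, -125, 0], [-100, 230, -125, 0], [-100, 230, -125, 0]]
  ]
}}

```text
time: 18.05
tool_pos: [441.1, -199.6, 231.7]
tcp_rot: [-3.141, -0.0, -0.021]
contact_force: [0.9, -0.2, -0.6]
grip_width: 41.7
```

Run:
```python
from h import *
go(545,26.6,106,-1.3)
p,d=cap('top');s,_=cap('side')
cv2.imwrite('pics/f8.png',np.hstack([cv2.resize(p[110:290,100:340],(400,300)),cv2.resize(s[180:360,120:360],(400,300))]))
W=world('top',d);z=W[...,2];v,u=np.mgrid[:420,:560]
R=(u>225)&(u<330)&(v>125)&(v<215)
q=W[R&(z>61)&(z<68)].astype(np.float32);c=cv2.minEnclosingCircle(q[:,:2].copy());print('rim',c)
hsv=cv2.cvtColor(p,cv2.COLOR_BGR2HSV);m=R&(hsv[...,1]>110)&(hsv[...,0]<20)&(z>5);q=W[m]
print('plug',m.sum(),q.mean(0),np.percentile(q[:,2],[10,90]))
m=(u>130)&(u<195)&(v>140)&(v<265)&(z>17)&(z<60);q=W[m].astype(np.float32);k=cv2.minAreaRect(q[:,:2].copy());print('pestle',k,np.percentile(q[:,2],[10,50,95]))
```

```text
t 18.05 delta [  99.1 -228.3  125.8] turn 0.02 pos [ 441.1 -199.6  231.7] grip 41.7 F [ 0.9 -0.2 -0.6]
rim ((545.4094848632812, 26.6792049407959), 57.64604949951172)
plug 217 [543.192121    27.71081297  52.30275477] [49.2740121 55.5301249]
pestle ((476.3122863769531, 266.56512451171875), (110.57775115966797, 263.94866943359375), 86.97669982910156) [19.4288311  25.90947533 33.55020924]
```

View pics/f8.png

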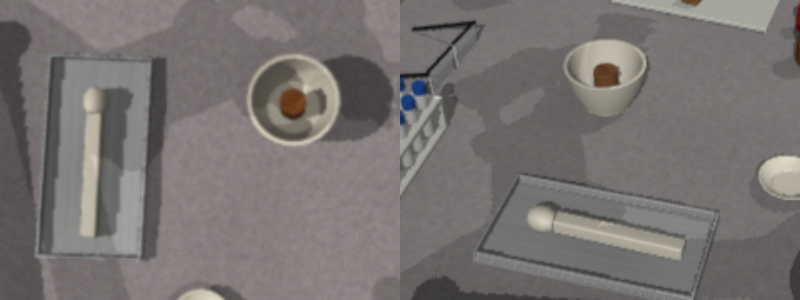

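Both views show the pestle flat and lengthwise in the tray ((92,160) in the left half). The plug stands upright in the mortar at (293,103), and the robot is clear. I'm handing in.

```bash
python3 -c "
from plant import bot
print(bot.close_job())"
```

```text
the job is handed in; nothing more can be done
None
```

I laid the pestle in the steel tray first, then put the round wood plug in the mortar, and handed the job in at about 18 s of the 54 s allowed. No verdict was reported, so success rests on my own last checks:

- **Pestle:** Both camera views show it flat and lengthwise near the middle of the tray, released. My numeric check of it was no use because the depth mask caught the tray walls. Its position therefore rests on the pictures and on the release pose, which was about 3 mm from the tray centre.
- **Plug:** It stands upright in the mortar. Its measured top is at about 53 mm, so its centre is at about 31 mm, and it is within about 3 mm of the mortar's axis.
- **Mortar:** It is upright. Its rim centre measured (545.4, 26.7) mm, against (545.3, 26.7) mm after the pestle was lifted off. My first estimate, (541, 21) mm with the pestle still across the rim, was unreliable.
- **Robot:** It was clear of everything, with contact force under about 1 N, which is the sensor's noise level.

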